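Clear a plaster offcut off the trimming ledge into the waste chute

ROBOT

A 6-joint arm with a two-finger parallel gripper is mounted at the origin on the work surface. World frame = base frame: x ahead of the robot, y to its left, z up, the work surface at z = 0. Lengths are in m, angles in degrees, forces in N, time in s.
With the tool pointing down it reaches from about 0.4 to 0.825 m from the base axis. Payload 7 kg.
Tool frame: the origin (TCP) lies midway between the tips of the shut fingers; the grasp point (between the pads) lies 19 mm behind it; z points along the fingers, y is the direction in which the jaws open and shut (so a half turn about z gives the same grasp; the last joint's range is limited). The gripper opens to 88 mm and grips with 3 to 60 N. Pads are 19 mm wide; open, the fingers measure 130 mm over their backs; the gripper's body (78 mm by 193 mm) begins 47 mm behind the grasp point.
Start: joints at [81.71, 20.546, 0.682, 0, -70.136, -16.507], TCP at [0.283, 0.613, 0.227] pointing down, gripper open.
Joint ranges: [-176.03, 176.03], [-82.01, 121.73], [-58.28, 71.71], [-173.87, 95.51], [-174.79, -0.11], [-173.66, 173.66]. Speed limits (degrees/s): [136.94, 136.94, 172.46, 180, 180, 180].

INTERFACE

Orientations are given as [roll, pitch, yaw] about the fixed x, y, z axes, in that order (R = Rz(yaw) Ry(pitch) Rx(roll)).
In Python, from plant import get_state, capture, get_calibration, close_job, boxes_of, cut_out gives the robot as it stands.
- The arm moves only by the tool apply_moves, never from a script. Its argument "commands" is a list of rows, each an object with "grip": the closure, from 0 (fully open) to 1 (shut); "slide": the shift along the tool's x, y, z in m, a list of three; "roll": the turn about the tool's z in degrees. In form: [{"grip": grip, "slide": [x, y, z], "roll": roll}, ...]. A call has 1 to 5 rows; each row is the pose to reach, as a shift and turn from the pose commanded when the call began, along the tool's axes at that moment; what a row does not reach only later rows make up. A row lasts 1/8 s, in which the tool goes at most 62.5 mm and 10.7 degrees, less where a joint would pass 70% of its speed; a pose out of reach is approached as far as the arm can. A call with a gripper value outside its range is refused whole. The fingers move at their own pace and stop on an object; "grip_force" is the grip in N (left out, the last holds). Time passes only in rows, so rows that repeat a pose let the fingers close. It gives the time, the measured TCP pose, the force and the opening at its end, in the units of the state.
- get_state(): the state, without advancing time (a new reading comes with each control period).
- capture(name): name is "scene" or "top" or "wrist"; returns (picture, depth): 384x512x3 uint8, red, green, blue; 384x512 float32, m along the optical axis (not along the pixel's ray), 0 where there is no reading.
- get_calibration(name): a dict with "mtx" (3x3 intrinsics, pixels), "distortion" ([k1, k2, p1, p2, k3] as OpenCV has them; the pictures are not rectified), "R" (3x3) and "t" (3): a world point X has camera coordinates R X + t. Camera axes: x right, y down, z forward; pixel columns grow to the right and rows downward; lengths in m; the calibration is good to about 2 mm. A picture is of the moment at which its call begins: read the wrist's pose just before it. get_calibration takes no time and is no camera call; for the wrist camera it gives the pose at the moment of the call.
- close_job(): hands the job in, once; it reports no verdict.
Trained networks look in the newest picture that a camera, given by its name, has taken for a name from the list of things; names that differ only in an ending like _2 or _b are one class to them, and where a whole thing is asked for, a point or a joint stands for the part that bears it (a point fixed in the world has none). Each returns a list of dicts, best first, with "score" (0 to 1); they miss things now and then, are a little off and sometimes report something else, mostly with a low value. They report only what shows in the picture. A call takes as long as a camera call.
- boxes_of(name, camera): "position" ([x, y, z] in m, in the coordinates of the camera as it stood for that picture, good to about 4 mm: the middle of the surface that is visible of it).
- cut_out(name, camera): "mask" (384x512 bool, what is visible of it).
The state is a dict: "time_s": time; "joints": joint angles; "qd": joint speeds; "joint_torque": joint torques, N m; "tcp_pos": TCP position; "eef_rot": TCP orientation; "contact_force": force on the tool from outside, world axes, zero at the start; "moment": the same for the moment, N m; "gripper_width": finger opening in m.
Only numpy, scipy, OpenCV 4.12 (cv2) and the standard library are available. Lean on these libraries where they do the work, as an engineer would, in place of code of your own. Each camera call takes 0.05 s, during which the arm holds its last target.

TASK

Clear the plaster offcut that lies in the channel of the trimming table: there is no room to grip it or to get behind it, so press on its top and draw it forward, away from the back stop and past the sprung catch, then push it on over the ledge's lip so that it drops and comes to rest in the catch pan of the waste chute. It is brittle, so never press or push on it with more than about 20 newtons, and do not lean on the trimming table with more than about 25. Leave the cast standing on the table's deck and the other things on the bench where they are.

Things in the scene. Friction and masses are not known exactly. Their poses are not given: they have to be found in the camera images.
- station: Fixed trimming table with waste chute, white body, bare aluminium top. Origin on the bench under the middle of the ledge's lip; x horizontal from the ledge out over the chute, z up, y left. The ledge is the floor of a channel along x, 130 mm up, x -150 to 0, walls at y +-31 mm. Walls, deck and back stop are all 146 mm high; the top spans x -185 to 0, y -78 to 133 mm.
- lip (a point): Middle of the ledge's open lip, on the ledge surface: station x = 0, y = 0, 130 mm up on the station (for a level ledge). Axes as the station's. The ledge is a smooth steel plate, clamped at an unmarked slope: its lip may stand up to 5 mm above or below this point, falling or rising evenly from x = -113 mm, where it is 130 mm up (friction with plaster about 0.1, with plain fingertips about 0.5).
- back_stop (a point): Middle of the top edge of the back stop's face, which closes the channel: station x = -150 mm, y = 0, 146 mm above the bench. Axes as the station's.
- catch_spot (a point): Where the sprung steel catch comes out of the right-hand wall (station x = -60, y = -31 mm): a long 15 degree wedge, flush with the wall at x = -78 and jutting 10 mm into the channel at x = -38 mm. The offcut's front corner must push it aside all along: about 2 to 4 N along x. Spring housing, 30 x 20 mm, 12 mm high, on the right wall at x = -96, y = -68 mm.
- pan (a point): Middle of the catch pan's floor, 180 mm beyond the lip along station x. Axes as the station's. The chute, 94 mm wide inside with side walls up to 125 mm high, slopes from just under the lip down at 35 degrees into the pan (station x 120 to 235 mm, floor 5 mm up, walls 70 mm high).
- offcut: Off-white plaster slab, 70 mm (x) by 60 mm (y), 16 mm thick, 60 to 120 g, flat in the channel, top about flush with the walls, rear end 1 to 4 mm from the back stop. Origin: centre of its underside; x towards the lip. About 10 to 15 N down on its top draws it past the catch; less slips. It is rigid: a millimetre of depth is many newtons.
- cast_deck: Dental cast, plaster base 58 x 64 x 18 mm with pink gum and teeth, 40 mm high in all, standing loose on the deck to the left of the channel (about y = +92 mm of the station). Origin: centre of its underside. Leave it.
- cast_bench: Second dental cast on the bench, like the one on the deck. Bystander: leave it. Origin: middle of its underside.
- mixing_bowl: Black rubber mixing bowl, 124 mm wide, 65 mm high. Bystander: leave it. Origin: middle of its underside.
- brush: Brush lying on the bench. Bystander: leave it. Origin: middle of its underside.
- jar: Jar with white cap, 64 mm wide, 100 mm high. Bystander: leave it. Origin: middle of its underside.
- beaker: Clear cup, 66 mm wide, 85 mm high. Bystander: leave it. Origin: middle of its underside.
- stone_block: Small plaster block, 50 x 40 x 30 mm, on the bench (not the offcut). Bystander: leave it. Origin: middle of its underside.

How it is judged:
By the outcome, as a careful person would: the job done as asked, in the order asked, and still so for the second after the job is handed in, with the robot touching nothing.
It also fails if it takes over 54 s, if anything falls off the work surface, if the arm or the gripper's body presses on something with over 40 N, if the wrist force passes 120 N, or if a joint passes its speed limit or range.

## Working session

There is one attempt and no reset: what is moved stays moved. The work goes in short steps, Python scripts to look and compute and a tool call to move; the robot and the scene stay as the last step left them, time stands still between calls to the robot, and variables do not carry over. Pictures are saved under pics/ and viewed, and the job is handed in when it is done.

Besides the shell and the picture viewer there is one more tool, called after "Call:" as name([rows], argument=value, ...), one row to a line, values as JSON. apply_moves: Moves the arm, as the interface text tells. Its arguments: {"type":"object","properties":{"commands":{"type":"array"},"grip_force":{"type":"number"}},"required":["commands"]}

```bash
ls; mkdir -p pics; python3 - <<'E'
from plant import *
import cv2, numpy as np
s=get_state(); print(s)
for n in ["scene","top","wrist"]:
    c=get_calibration(n); p,d=capture(n)
    np.savez(f"{n}0.npz",p=p,d=d,**{k:np.array(v) for k,v in c.items()})
    cv2.imwrite(f"pics/{n}0.png",p[:,:,::-1]); print(n,c)
    for o in ["offcut","station","cast_deck"]:
        R=np.array(c["R"]);t=np.array(c["t"])
        for b in boxes_of(o,n)[:2]:
            print(o,round(b["score"],2),np.round(R.T@(np.array(b["position"])-t),4))
E
```

```text
pics
{'time_s': 0.0, 'joints': array([ 8.17094203e+01,  2.05912267e+01,  6.34343990e-01, -2.13492592e-02,
       -7.01353822e+01, -1.65079124e+01]), 'qd': array([-0.06069803,  0.02774023,  0.02917954, -0.02827258,  0.08134941,
       -0.00693312]), 'joint_torque': array([ 1.38869789e-03, -5.82719314e+01,  2.93048644e+01,  6.99741885e+00,
        6.85591658e-03, -1.58814692e-04]), 'tcp_pos': array([0.28291576, 0.61231361, 0.2256255 ]), 'eef_rot': array([ 1.79905835e+02, -6.97716243e-03, -2.48057569e+01]), 'contact_force': array([-0.20109647, -0.26706807, -0.22114001]), 'moment': array([-0.05304013,  0.05281903,  0.03245141]), 'gripper_width': 0.08775271522502397}
scene {'mtx': array([[441.59966832,   0.        , 249.10244766],
       [  0.        , 441.59966832, 191.71299796],
       [  0.        ,   0.        ,   1.        ]]), 'distortion': array([-0.15475107,  0.        ,  0.        ,  0.        ,  0.        ]), 'R': array([[ 0.73932623,  0.67333078, -0.00473065],
       [ 0.50994651, -0.5644884 , -0.64908197],
       [-0.43971727,  0.47747095, -0.76070376]]), 't': array([-0.435071
[... 476 characters left out ...]
2283, -0.00313821],
       [-0.99394895, -0.0267936 , -0.10652504],
       [ 0.10640078,  0.00602553, -0.99430507]]), 't': array([-0.01802932,  0.59839751,  1.16910495])}
offcut 0.64 [ 0.5322 -0.1045  0.1485]
wrist {'mtx': array([[293.89288602,   0.        , 250.96228799],
       [  0.        , 293.89288602, 189.25446316],
       [  0.        ,   0.        ,   1.        ]]), 'distortion': array([-0.0384903,  0.       ,  0.       ,  0.       ,  0.       ]), 'R': array([[-4.19877740e-01, -9.07580617e-01, -3.27175261e-04],
       [-8.69075573e-01,  4.01960051e-01,  2.88332735e-01],
       [-2.61553690e-01,  1.21348837e-01, -9.57530222e-01]]), 't': array([ 0.67384056, -0.03603277,  0.39082982])}
```

View pics/scene0.png

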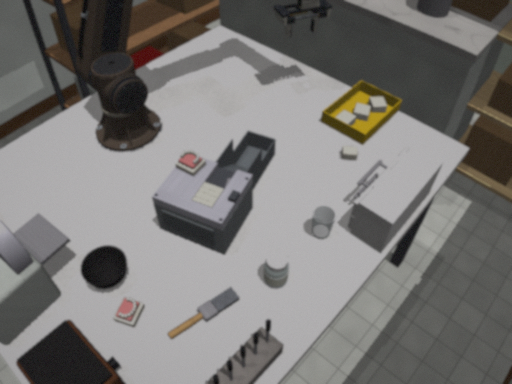

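View pics/top0.png

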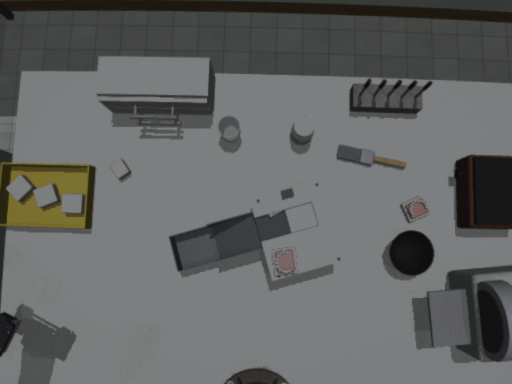

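View pics/wrist0.png

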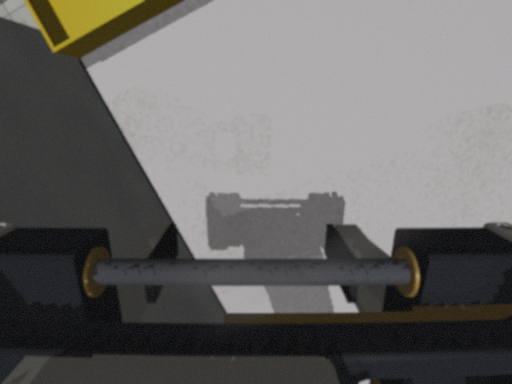

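The trimming table is at about (300,235) in the top view, with the offcut at (301,218), the cast at (285,262) and the chute running left to (180,245). I'll fit the station pose from the depth.

```bash
cat > h.py <<'E'
import numpy as np, cv2
def cloud(f):
    z=np.load(f); d=z["d"]; K=z["mtx"]; D=z["distortion"]
    v,u=np.mgrid[0:384,0:512]
    pt=cv2.undistortPoints(np.stack([u,v],-1).reshape(-1,1,2).astype(float),K,D).reshape(384,512,2)
    P=np.concatenate([pt*d[...,None],d[...,None]],-1)
    W=(P-z["t"])@z["R"]; W[d==0]=np.nan
    return W,z["p"]
def proj(f,X):
    z=np.load(f); r,_=cv2.Rodrigues(z["R"])
    return cv2.projectPoints(np.atleast_2d(X).astype(float),r,z["t"],z["mtx"],z["distortion"])[0].reshape(-1,2)
E
python3 - <<'E'
from h import *
z=np.load("wrist0.npz"); print("wristcam",-z["R"].T@z["t"])
for n in ["top","scene"]:
    W,p=cloud(n+"0.npz")
    x=W[...,0];y=W[...,1];h=W[...,2]
    roi=(x>.3)&(x<.75)&(y>-.25)&(y<.2)
    m=roi&(h>.135)&(h<.156)
    m=cv2.morphologyEx(m.astype(np.uint8),cv2.MORPH_OPEN,np.ones((3,3)))>0
    pts=W[m]; print(n,m.sum(),"z med",np.median(pts[:,2]))
    cast=roi&(h>.16); m2=m|cast
    r=cv2.minAreaRect(W[m2][:,:2].astype(np.float32)); print(r, cv2.boxPoints(r))
    bench=W[(x>.3)&(x<.75)&(y>-.5)&(y<.5)&(h<.03)]; print("bench",np.median(bench[:,2]))
    print("cast",np.median(W[cast],0),cast.sum())
im=cv2.resize(np.load("top0.npz")["p"][150:300,150:370,::-1],None,fx=3.5,fy=3.5,interpolation=cv2.INTER_CUBIC); cv2.imwrite("pics/topz.png",im)
im=cv2.resize(np.load("scene0.npz")["p"][120:260,140:290,::-1],None,fx=4,fy=4,interpolation=cv2.INTER_CUBIC); cv2.imwrite("pics/scz.png",im)
E
```

```text
wristcam [0.35383843 0.57862163 0.38484126]
top 4636 z med 0.1471053471646943
((0.5005754232406616, -0.09060564637184143), (0.2112233191728592, 0.1854085773229599), 17.097219467163086) [[ 0.37237653 -0.0330474 ]
 [ 0.42688555 -0.21026227]
 [ 0.6287743  -0.14816388]
 [ 0.5742653   0.02905098]]
bench 0.0013022124857262293
cast [ 0.42561816 -0.06232649  0.17537831] 653
scene 3359 z med 0.14586733648713332
((0.49944543838500977, -0.08717548847198486), (0.21368913352489471, 0.1899564266204834), 17.155244827270508) [[ 0.36933953 -0.02793801]
 [ 0.42536944 -0.20944309]
 [ 0.62955135 -0.14641297]
 [ 0.57352144  0.03509212]]
bench 8.811293273783732e-05
cast [ 0.4280085  -0.06471156  0.17493571] 434
```

View pics/topz.png

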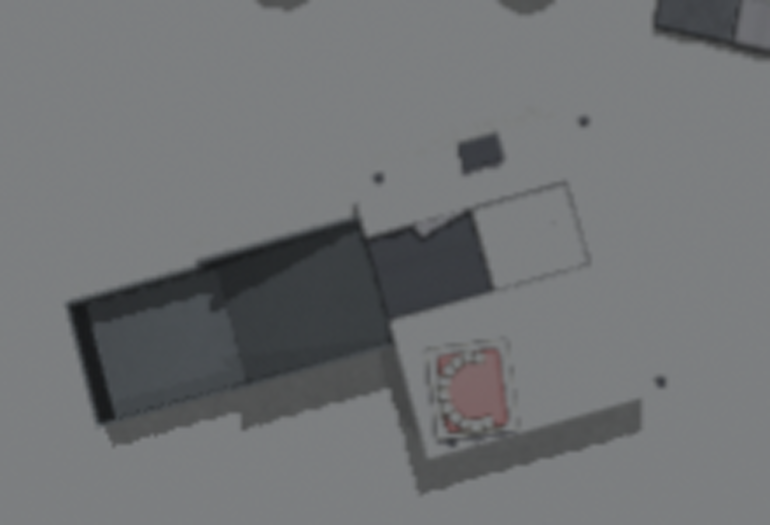

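View pics/scz.png

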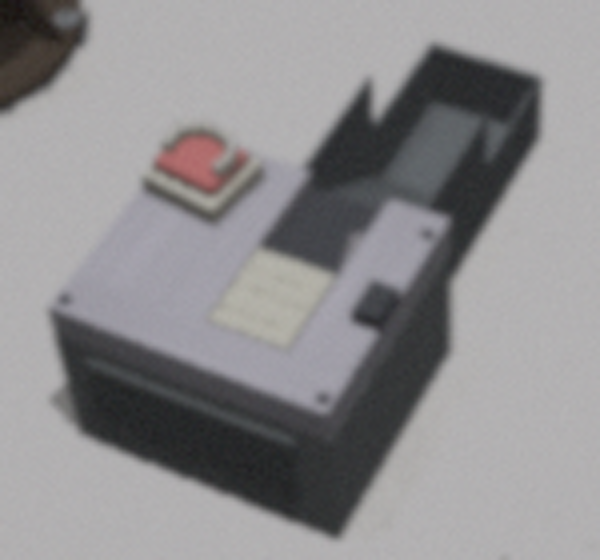

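Top plane fit: yaw of station x about 107°, lip near (0.499, 0.008). Next, go above it for a wrist look, shutting the fingers on the way.

Call:
apply_moves([
  {"grip":1,"slide":[0.04,0.04,-0.02],"roll":-8},
  {"grip":1,"slide":[0.08,0.08,-0.04],"roll":-17},
  {"grip":1,"slide":[0.12,0.125,-0.05],"roll":-25},
  {"grip":1,"slide":[0.165,0.17,-0.06],"roll":-34},
  {"grip":1,"slide":[0.205,0.21,-0.074],"roll":-41.9},
], grip_force=20)

```text
time_s: 1.23
tcp_pos: [0.3813, 0.334, 0.301]
eef_rot: [-180.0, -0.0, 17.4]
contact_force: [1.5, 0.6, 0.3]
gripper_width: 0.0432
```

```bash
python3 - <<'E'
from plant import *
s=get_state();print(s["time_s"],s["tcp_pos"],s["eef_rot"],s["joints"],s["gripper_width"])
E
```

```text
1.225 [0.38131841 0.33402795 0.30104373] [-1.79988863e+02 -1.28256939e-02  1.73986311e+01] [ 6.34508469e+01  2.05562528e+00 -1.30652777e+01  1.55883495e-03
 -7.48621773e+01  4.39473786e+01] 0.043227757443102935
```

Call:
apply_moves([
  {"grip":1,"slide":[0.004,0.06,0],"roll":0},
  {"grip":1,"slide":[0.008,0.12,0],"roll":0},
  {"grip":1,"slide":[0.01,0.18,0],"roll":0},
  {"grip":1,"slide":[0.012,0.24,0],"roll":0},
  {"grip":1,"slide":[0.014,0.3,0],"roll":0},
])

```text
time_s: 1.85
tcp_pos: [0.483, 0.0516, 0.3011]
eef_rot: [-180.0, -0.1, 17.1]
contact_force: [1.7, 0.9, 0.8]
gripper_width: 0.0008
```

Call:
apply_moves([
  {"grip":1,"slide":[0.001,0.06,0],"roll":0},
  {"grip":1,"slide":[0.003,0.115,0],"roll":0},
  {"grip":1,"slide":[0.003,0.122,0],"roll":0},
  {"grip":1,"slide":[0.003,0.122,0],"roll":0},
])

```text
time_s: 2.35
tcp_pos: [0.5214, -0.0626, 0.3004]
eef_rot: [-180.0, 0.0, 17.0]
contact_force: [-0.4, 1.4, 1.3]
gripper_width: 0.0005
```

```bash
cat > look.py <<'E'
import sys
from plant import *
import cv2, numpy as np
def look(cam,tag,scale=1.5):
    c=get_calibration(cam); p,d=capture(cam)
    np.savez(f"{cam}{tag}.npz",p=p,d=d,**{k:np.array(v) for k,v in c.items()})
    cv2.imwrite(f"pics/{cam}{tag}.png",cv2.resize(p[:,:,::-1],None,fx=scale,fy=scale,interpolation=cv2.INTER_CUBIC))
E
python3 - <<'E'
from look import *
s=get_state();print(s)
look("wrist",1)
E
```

```text
{'time_s': 2.35, 'joints': array([ 1.45653007e+01,  3.93682343e+00, -1.11282644e+01, -9.54258125e-03,
       -7.49505374e+01,  9.24443058e+01]), 'qd': array([ 2.10237593, -0.716463  , -0.40673735, -0.1286908 ,  0.0569766 ,
       -0.54916788]), 'joint_torque': array([ -1.20449044, -35.23291111,  30.34866571,   7.16936275,
         0.07762726,   0.16366478]), 'tcp_pos': array([ 0.52136703, -0.06263717,  0.30041148]), 'eef_rot': array([-1.79990127e+02,  1.52181475e-02,  1.70071288e+01]), 'contact_force': array([-0.39586515,  1.44116825,  1.33373956]), 'moment': array([-0.01912458, -0.01493033,  0.00772249]), 'gripper_width': 0.0004937848887853}
```

View pics/wrist1.png

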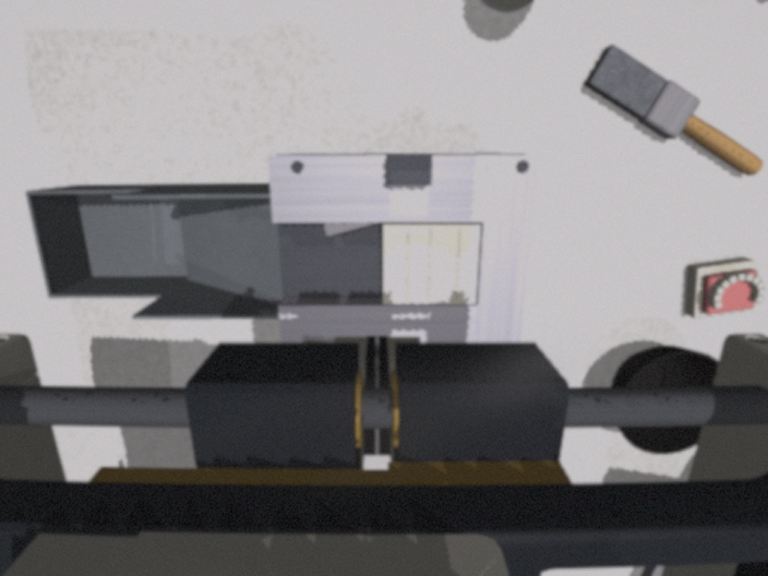

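Wrist view shows the channel clearly: offcut at (430,265), dark ledge at (330,265), catch at (350,228), lip at x≈279, back-stop face at x≈481. Now fit it metrically.

```bash
python3 - <<'E'
from h import *
W,p=cloud("wrist1.npz")
a=np.radians(107.1);ex=np.array([np.cos(a),np.sin(a)]);ey=np.array([-ex[1],ex[0]]);o=np.array([.4991,.0076])
S=np.stack([(W[...,:2]-o)@ex,(W[...,:2]-o)@ey,W[...,2]],-1)
def plane(m):
    q=S[m];q=q[np.isfinite(q).all(1)]
    A=np.c_[q[:,0]+.113,q[:,1],np.ones(len(q))];
    for _ in range(4):
        c=np.linalg.lstsq(A,q[:,2],rcond=None)[0];r=q[:,2]-A@c;k=abs(r)<.003;A,q=A[k],q[k]
    return c,len(q),r.std()
x,y,z=S[...,0],S[...,1],S[...,2]
def px(u0,u1,v0,v1):
    m=np.zeros(z.shape,bool);m[int(v0/1.5):int(v1/1.5),int(u0/1.5):int(u1/1.5)]=1;return m
print("ledge",plane(px(285,375,245,295)))
print("offcut",plane(px(390,472,232,298)))
print("Rwall",plane(px(285,375,165,215)&(z>.135)))
print("right",plane(px(440,515,175,215)))
print("back",plane(px(490,515,165,330)))
print("deck",plane(px(290,460,309,330)))
# offcut outline by edges along image rows: print intensities
g=cv2.cvtColor(p,cv2.COLOR_RGB2GRAY)
def at(u,v):return np.round(S[int(round(v/1.5)),int(round(u/1.5))]*1000,1)
for n,u,v in [("front",381,265),("front in",386,265),("rear",478,265),("backface",484,265),("liptop",276,200),("topback",526,240),("topright",400,157),("rwall edge",440,220),("offc right",430,226),("offc left",430,302),("deckedge",430,307)]: print(n,at(u,v))
for v in (168,176,184): print(v, g[v,150:330:1][[0]], [ (150+i) for i in np.where(abs(np.diff(g[v,150:335].astype(int)))>14)[0]])
for u in (270,290,310): print(u,[ (90+i) for i in np.where(abs(np.diff(g[90:225,u].astype(int)))>14)[0]])
# gripper parts: height over TCP
for u,v in [(377,345),(370,345),(385,360),(300,350),(220,400),(470,360),(480,400)]: print("grip",u,v,at(u,v))
E
```

```text
ledge (array([ 0.00329041, -0.0021523 ,  0.1303049 ]), 1971, np.float64(0.0007046433734712112))
offcut (array([0.00348695, 0.00115379, 0.14635475]), 2364, np.float64(0.0007145139376989948))
Rwall (array([ 0.00246517, -0.00119642,  0.14614064]), 1976, np.float64(0.000732825881318867))
right (array([0.00291978, 0.00074443, 0.14634615]), 1345, np.float64(0.0007455980113327958))
back (array([0.01072433, 0.00250735, 0.14683625]), 1864, np.float64(0.0007082763210709061))
deck (array([ 0.00127639, -0.00676671,  0.14662825]), 1580, np.float64(0.000700649878595025))
front [-78.2   5.7 131.1]
front in [-81.3   1.6 147.2]
rear [-149.7    2.2  145.3]
backface [-153.8    1.8  146.6]
liptop [ -4.3 -46.2 146.4]
topback [-183.   -17.1  146.4]
topright [-90.7 -74.5 157.3]
rwall edge [-119.5  -31.2  146.6]
offc right [-113.3  -26.8  146.2]
offc left [-115.3   30.1  145.1]
deckedge [-115.3   34.5  146.2]
168 [96] [np.int64(253), np.int64(254), np.int64(255), np.int64(318), np.int64(320), np.int64(321)]
176 [99] [np.int64(253), np.int64(254), np.int64(255), np.int64(317), np.int64(320)]
184 [94] [np.int64(253), np.int64(254), np.int64(255), np.int64(317), np.int64(319), np.int64(320)]
270 [np.int64(101), np.int64(102), np.int64(103), np.int64(122), np.int64(123), np.int64(124), np.int64(125), np.int64(146), np.int64(147), np.int64(149), np.int64(201), np.int64(202), np.int64(208), np.int64(209), np.int64(211), np.int64(212), np.int64(218), np.int64(219), np.int64(220), np.int64(223)]
290 [np.int64(101), np.int64(103), np.int64(146), np.int64(147), np.int64(149), np.int64(200), np.int64(201), np.int64(202)]
310 [np.int64(103), np.int64(146), np.int64(147), np.int64(149), np.int64(150), np.int64(198)]
grip 377 345 [-74.6  65.2 146.2]
grip 370 345 [-72.7 -10.1 310.4]
grip 385 360 [-78.  -10.3 323. ]
grip 300 350 [-59.1 -38.7 374.9]
grip 220 400 [-47.  -35.5 389.6]
grip 470 360 [-93.6 -38.4 379.3]
grip 480 400 [-93.4 -35.9 390.1]
```

Call:
apply_moves([
  {"grip":1,"slide":[-0.002,0.041,0.03],"roll":0},
  {"grip":1,"slide":[-0.002,0.041,0.08],"roll":0},
  {"grip":1,"slide":[-0.002,0.041,0.125],"roll":0},
  {"grip":1,"slide":[-0.002,0.041,0.143],"roll":0},
  {"grip":1,"slide":[-0.002,0.041,0.143],"roll":0},
])

```text
time_s: 3.02
tcp_pos: [0.5308, -0.1007, 0.1566]
eef_rot: [-180.0, 0.1, 17.2]
contact_force: [-0.2, -0.6, 0.4]
gripper_width: 0.0007
```

Call:
apply_moves([
  {"grip":1,"slide":[0,0,0.003],"roll":0},
  {"grip":1,"slide":[0,0,0.005],"roll":0},
  {"grip":1,"slide":[0,0,0.006],"roll":0},
  {"grip":1,"slide":[0,0,0.006],"roll":0},
])

```text
time_s: 3.52
tcp_pos: [0.5317, -0.102, 0.1519]
eef_rot: [180.0, -0.0, 17.1]
contact_force: [-0.3, 0.4, -0.1]
gripper_width: 0.0001
```

```bash
python3 - <<'E'
from look import *
s=get_state();print(s["time_s"],s["tcp_pos"],s["contact_force"],s["eef_rot"])
look("scene",2);look("wrist",2)
p=np.load("scene2.npz")["p"];cv2.imwrite("pics/sc2z.png",cv2.resize(p[90:250,130:300,::-1],None,fx=4,fy=3.7))
E
```

```text
3.525 [ 0.53172804 -0.10204816  0.15186454] [-0.26302061  0.43959418 -0.1478479 ] [ 1.79993535e+02 -2.85103559e-02  1.70947724e+01]
```

View pics/wrist2.png

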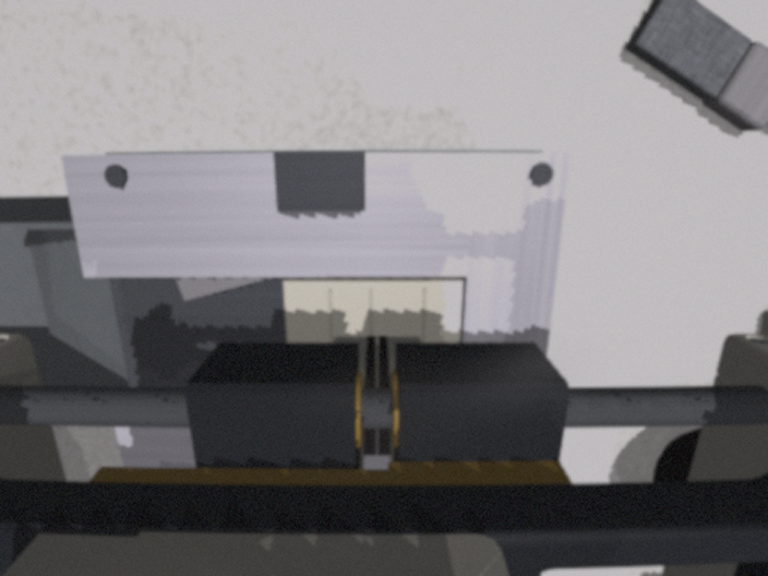

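View pics/sc2z.png

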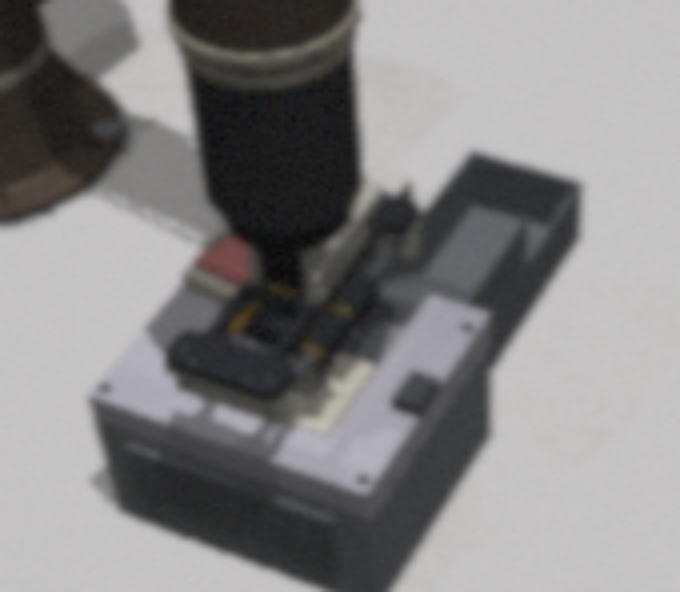

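Call:
apply_moves([
  {"grip":1,"slide":[0,0,0.003],"roll":0},
  {"grip":1,"slide":[0,0,0.004],"roll":0},
  {"grip":1,"slide":[0,0,0.004],"roll":0},
])

```text
time_s: 4.0
tcp_pos: [0.5315, -0.1021, 0.1474]
eef_rot: [-180.0, 0.0, 17.1]
contact_force: [-0.2, 0.3, -0.4]
gripper_width: 0.0005
```

Call:
apply_moves([
  {"grip":1,"slide":[0,0,0.0005],"roll":0},
  {"grip":1,"slide":[0,0,0.0008],"roll":0},
])

```text
time_s: 4.25
tcp_pos: [0.5316, -0.102, 0.1468]
eef_rot: [180.0, -0.0, 17.1]
contact_force: [-0.2, 0.7, 0.1]
gripper_width: 0.0003
```

Call:
apply_moves([
  {"grip":1,"slide":[0,0,0.0003],"roll":0},
  {"grip":1,"slide":[0,0,0.0005],"roll":0},
])

```text
time_s: 4.5
tcp_pos: [0.5317, -0.102, 0.1463]
eef_rot: [180.0, -0.0, 17.1]
contact_force: [-0.0, -0.1, 1.5]
gripper_width: 0.0001
```

Call:
apply_moves([
  {"grip":1,"slide":[0,0,0.0002],"roll":0},
  {"grip":1,"slide":[0,0,0.0003],"roll":0},
])

```text
time_s: 4.75
tcp_pos: [0.5319, -0.102, 0.1463]
eef_rot: [180.0, -0.0, 17.1]
contact_force: [0.2, 0.5, 4.0]
gripper_width: 0.0002
```

Call:
apply_moves([
  {"grip":1,"slide":[0,0,0.0003],"roll":0},
  {"grip":1,"slide":[0,0,0.0004],"roll":0},
])

```text
time_s: 5.0
tcp_pos: [0.5322, -0.1021, 0.1463]
eef_rot: [180.0, -0.1, 17.1]
contact_force: [-1.1, 0.3, 5.3]
gripper_width: 0.0004
```

Call:
apply_moves([
  {"grip":1,"slide":[0,0,0.0003],"roll":0},
  {"grip":1,"slide":[0,0,0.0005],"roll":0},
])

```text
time_s: 5.25
tcp_pos: [0.5326, -0.1021, 0.1463]
eef_rot: [179.9, -0.1, 17.1]
contact_force: [-0.9, 0.5, 9.4]
gripper_width: 0.0007
```

Call:
apply_moves([
  {"grip":1,"slide":[0,0,0.0003],"roll":0},
  {"grip":1,"slide":[0,-0.001,0.0003],"roll":0},
  {"grip":1,"slide":[0,-0.003,0.0003],"roll":0},
])

```text
time_s: 5.62
tcp_pos: [0.5322, -0.0994, 0.1463]
eef_rot: [179.9, -0.2, 17.1]
contact_force: [0.2, -1.5, 8.5]
gripper_width: 0.0005
```

Call:
apply_moves([
  {"grip":1,"slide":[0,-0.001,0.0004],"roll":0},
  {"grip":1,"slide":[0,-0.003,0.0005],"roll":0},
])

```text
time_s: 5.88
tcp_pos: [0.5314, -0.0968, 0.1462]
eef_rot: [179.9, -0.2, 17.2]
contact_force: [-1.2, -2.1, 13.3]
gripper_width: 0.0005
```

Call:
apply_moves([
  {"grip":1,"slide":[0,-0.002,0],"roll":0},
  {"grip":1,"slide":[0,-0.004,0],"roll":0},
])

```text
time_s: 6.12
tcp_pos: [0.5299, -0.0931, 0.1462]
eef_rot: [179.9, -0.1, 17.2]
contact_force: [-2.3, -3.0, 12.5]
gripper_width: 0.0006
```

Call:
apply_moves([
  {"grip":1,"slide":[0,-0.002,0],"roll":0},
  {"grip":1,"slide":[0,-0.004,0],"roll":0},
])

```text
time_s: 6.38
tcp_pos: [0.5288, -0.0894, 0.1463]
eef_rot: [179.9, -0.1, 17.2]
contact_force: [-0.2, -3.2, 12.1]
gripper_width: 0.0005
```

Call:
apply_moves([
  {"grip":1,"slide":[0,-0.002,0.0001],"roll":0},
  {"grip":1,"slide":[0,-0.004,0.0001],"roll":0},
])

```text
time_s: 6.62
tcp_pos: [0.5279, -0.0856, 0.1463]
eef_rot: [179.9, -0.2, 17.2]
contact_force: [-1.2, -3.8, 12.6]
gripper_width: 0.0008
```

```bash
python3 - <<'E'
from look import *
look("wrist",3)
E
```

```text
(no output)
```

View pics/wrist3.png

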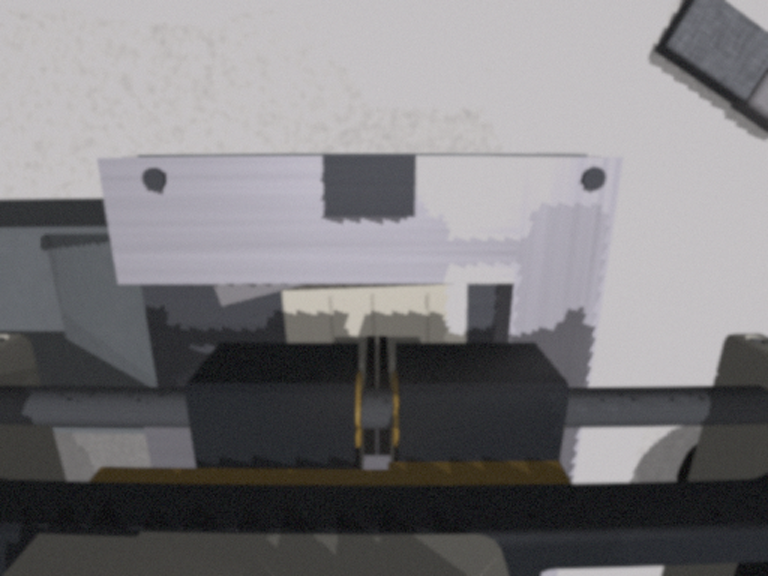

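The offcut travels with the fingertips: its front edge is still at px 282, and a gap has opened at (490,300). I'll keep drawing it forward.

Call:
apply_moves([
  {"grip":1,"slide":[0,-0.002,0],"roll":0},
  {"grip":1,"slide":[0,-0.004,0],"roll":0},
  {"grip":1,"slide":[0,-0.006,0],"roll":0},
])

```text
time_s: 7.05
tcp_pos: [0.5261, -0.0799, 0.1463]
eef_rot: [179.9, -0.2, 17.2]
contact_force: [-0.5, -4.0, 12.6]
gripper_width: 0.0006
```

Call:
apply_moves([
  {"grip":1,"slide":[0,-0.002,0],"roll":0},
  {"grip":1,"slide":[0,-0.004,0],"roll":0},
  {"grip":1,"slide":[0,-0.006,0],"roll":0},
])

```text
time_s: 7.42
tcp_pos: [0.5243, -0.0742, 0.1463]
eef_rot: [179.9, -0.2, 17.2]
contact_force: [-0.3, -4.5, 12.6]
gripper_width: 0.0004
```

Call:
apply_moves([
  {"grip":1,"slide":[0,-0.002,0.0001],"roll":0},
  {"grip":1,"slide":[0,-0.004,0.0001],"roll":0},
  {"grip":1,"slide":[0,-0.006,0.0001],"roll":0},
])

```text
time_s: 7.8
tcp_pos: [0.5226, -0.0685, 0.1463]
eef_rot: [179.8, -0.2, 17.2]
contact_force: [-1.8, -3.6, 13.9]
gripper_width: 0.0004
```

Call:
apply_moves([
  {"grip":1,"slide":[0,-0.002,0],"roll":0},
  {"grip":1,"slide":[0,-0.004,0],"roll":0},
  {"grip":1,"slide":[0,-0.006,0],"roll":0},
])

```text
time_s: 8.18
tcp_pos: [0.5208, -0.0628, 0.1463]
eef_rot: [179.8, -0.2, 17.2]
contact_force: [-1.4, -4.2, 14.5]
gripper_width: 0.0007
```

```bash
python3 - <<'E'
from look import *
look("wrist",4)
E
```

```text
(no output)
```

View pics/wrist4.png

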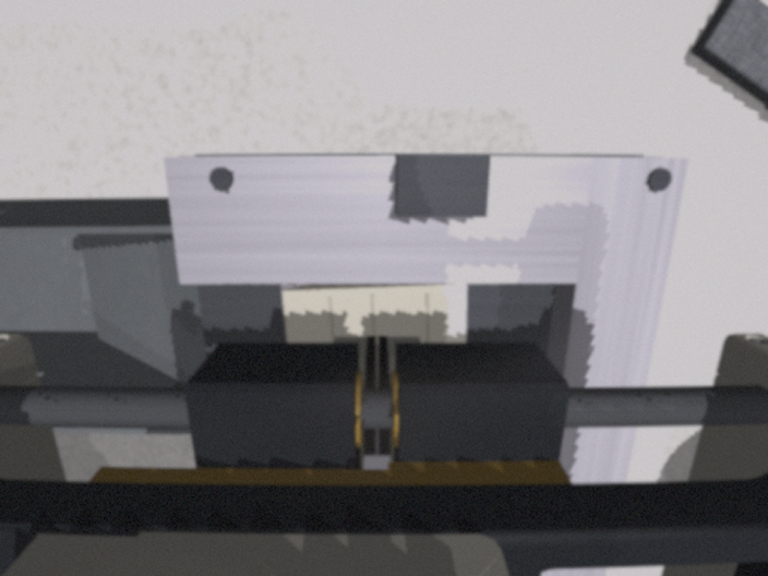

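Call:
apply_moves([
  {"grip":1,"slide":[0,-0.002,-0.0001],"roll":0},
  {"grip":1,"slide":[0,-0.004,-0.0001],"roll":0},
  {"grip":1,"slide":[0,-0.006,-0.0001],"roll":0},
])

```text
time_s: 8.6
tcp_pos: [0.519, -0.0568, 0.1463]
eef_rot: [179.9, -0.2, 17.2]
contact_force: [-1.2, -3.2, 13.3]
gripper_width: 0.0004
```

Call:
apply_moves([
  {"grip":1,"slide":[0,-0.002,0],"roll":0},
  {"grip":1,"slide":[0,-0.004,0],"roll":0},
  {"grip":1,"slide":[0,-0.006,0],"roll":0},
])

```text
time_s: 8.98
tcp_pos: [0.5172, -0.051, 0.1463]
eef_rot: [179.9, -0.2, 17.2]
contact_force: [-2.1, -3.5, 15.0]
gripper_width: 0.0005
```

Call:
apply_moves([
  {"grip":1,"slide":[0,-0.002,0],"roll":0},
  {"grip":1,"slide":[0,-0.004,0],"roll":0},
  {"grip":1,"slide":[0,-0.006,0],"roll":0},
])

```text
time_s: 9.35
tcp_pos: [0.5154, -0.0453, 0.1463]
eef_rot: [179.9, -0.2, 17.2]
contact_force: [-1.4, -4.0, 14.8]
gripper_width: 0.0008
```

Call:
apply_moves([
  {"grip":1,"slide":[0,0,-0.003],"roll":0},
  {"grip":1,"slide":[0,0,-0.015],"roll":0},
  {"grip":1,"slide":[0,0.02,-0.02],"roll":0},
  {"grip":1,"slide":[0,0.045,-0.02],"roll":0},
  {"grip":1,"slide":[0,0.062,-0.02],"roll":0},
])

```text
time_s: 9.98
tcp_pos: [0.5325, -0.1046, 0.1645]
eef_rot: [-180.0, -0.0, 17.1]
contact_force: [-0.4, -0.1, -0.2]
gripper_width: 0.0004
```

```bash
python3 - <<'E'
from look import *
print(get_state()["tcp_pos"])
look("wrist",5);look("top",5)
from h import *
W,p=cloud("wrist5.npz")
W[~np.isfinite(W)]=0
a=np.radians(107.1);ex=np.array([np.cos(a),np.sin(a)]);ey=np.array([-ex[1],ex[0]]);o=np.array([.4991,.0076])
S=np.stack([(W[...,:2]-o)@ex,(W[...,:2]-o)@ey,W[...,2]],-1)*1000
m=(S[...,1]<-13)&(S[...,1]>-24)&(S[...,0]>-148)&(S[...,0]<0)&(S[...,2]<152)
xs,zs=S[m][:,0],S[m][:,2]
for x0 in range(-150,0,5):
    k=(xs>=x0)&(xs<x0+5); 
    if k.sum(): print(x0,k.sum(),round(float(np.median(zs[k])),1))
E
```

```text
[ 0.53247638 -0.10463593  0.16447001]
-150 64 130.2
-145 113 130.3
-140 107 130.4
-135 109 130.3
-130 117 130.3
-125 109 130.3
-120 105 130.3
-115 123 130.4
-110 108 130.2
-105 108 130.3
-100 119 130.3
-95 170 131.1
-90 127 146.4
-85 130 146.4
-80 135 146.5
-75 126 146.4
-70 128 146.6
-65 129 146.5
-60 133 146.6
-55 122 146.5
-50 133 146.4
-45 128 146.6
-40 126 146.6
-35 123 146.5
-30 123 146.5
-25 93 146.6
-15 50 130.6
-10 108 130.6
-5 99 130.6
```

View pics/wrist5.png

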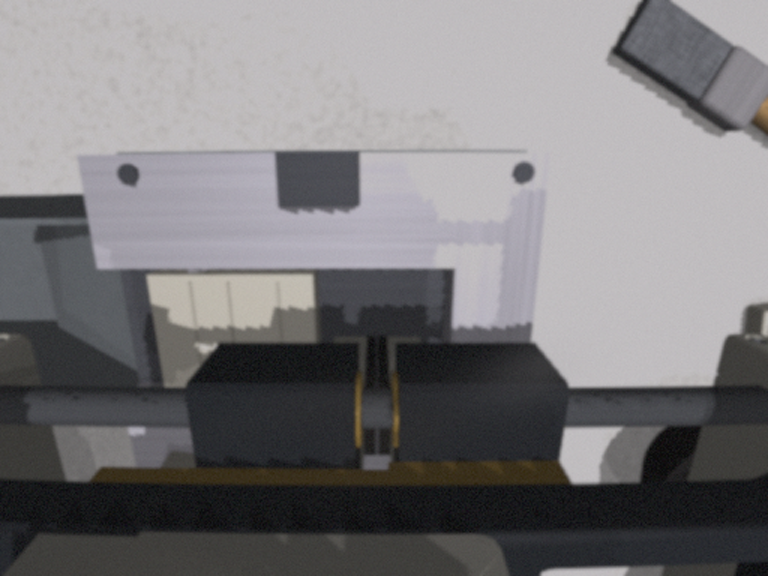

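Call:
apply_moves([
  {"grip":1,"slide":[0,0,0.012],"roll":0},
  {"grip":1,"slide":[0,0,0.022],"roll":0},
  {"grip":1,"slide":[0,0,0.0285],"roll":0},
  {"grip":1,"slide":[0,0,0.0285],"roll":0},
])

```text
time_s: 10.58
tcp_pos: [0.5318, -0.1037, 0.1349]
eef_rot: [-180.0, 0.1, 17.1]
contact_force: [0.8, 0.1, -0.5]
gripper_width: 0.0003
```

Call:
apply_moves([
  {"grip":1,"slide":[0,-0.001,0],"roll":0},
  {"grip":1,"slide":[0,-0.002,0],"roll":0},
  {"grip":1,"slide":[0,-0.004,0],"roll":0},
])

```text
time_s: 10.95
tcp_pos: [0.5311, -0.1, 0.1359]
eef_rot: [180.0, -0.0, 17.1]
contact_force: [-0.4, 0.4, 0.0]
gripper_width: 0.0006
```

Call:
apply_moves([
  {"grip":1,"slide":[0,-0.002,0],"roll":0},
  {"grip":1,"slide":[0,-0.004,0],"roll":0},
  {"grip":1,"slide":[0,-0.006,0],"roll":0},
  {"grip":1,"slide":[0,-0.008,0],"roll":0},
])

```text
time_s: 11.45
tcp_pos: [0.5287, -0.0924, 0.1357]
eef_rot: [180.0, 0.0, 17.1]
contact_force: [0.1, -0.8, -0.0]
gripper_width: 0.0003
```

Call:
apply_moves([
  {"grip":1,"slide":[0,-0.002,0],"roll":0},
  {"grip":1,"slide":[0,-0.004,0],"roll":0},
  {"grip":1,"slide":[0,-0.006,0],"roll":0},
])

```text
time_s: 11.82
tcp_pos: [0.5269, -0.0866, 0.1357]
eef_rot: [180.0, -0.0, 17.1]
contact_force: [0.1, -1.0, 0.5]
gripper_width: 0.0003
```

Call:
apply_moves([
  {"grip":1,"slide":[0,-0.002,0],"roll":0},
  {"grip":1,"slide":[0,-0.004,0],"roll":0},
  {"grip":1,"slide":[0,-0.006,0],"roll":0},
])

```text
time_s: 12.2
tcp_pos: [0.5252, -0.0808, 0.1357]
eef_rot: [180.0, -0.0, 17.1]
contact_force: [0.3, -0.6, 0.7]
gripper_width: 0.0003
```

Call:
apply_moves([
  {"grip":1,"slide":[0,-0.003,0],"roll":0},
  {"grip":1,"slide":[0,-0.006,0],"roll":0},
  {"grip":1,"slide":[0,-0.009,0],"roll":0},
])

```text
time_s: 12.58
tcp_pos: [0.5224, -0.0721, 0.1357]
eef_rot: [-180.0, -0.0, 17.1]
contact_force: [0.5, -1.3, 0.1]
gripper_width: 0.0003
```

```bash
python3 - <<'E'
from look import *
look("wrist",6)
E
```

```text
(no output)
```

View pics/wrist6.png

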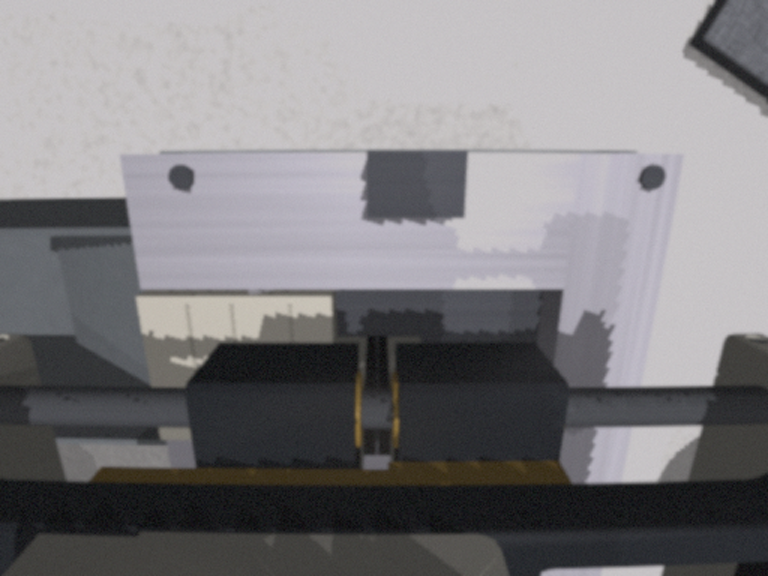

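Call:
apply_moves([
  {"grip":1,"slide":[0,-0.003,0],"roll":0},
  {"grip":1,"slide":[0,-0.006,0],"roll":0},
  {"grip":1,"slide":[0,-0.009,0],"roll":0},
  {"grip":1,"slide":[0,-0.012,0],"roll":0},
])

```text
time_s: 13.12
tcp_pos: [0.5189, -0.0607, 0.1356]
eef_rot: [180.0, 0.0, 17.1]
contact_force: [0.8, -1.1, -0.0]
gripper_width: 0.0005
```

Call:
apply_moves([
  {"grip":1,"slide":[0,-0.003,0],"roll":0},
  {"grip":1,"slide":[0,-0.006,0],"roll":0},
  {"grip":1,"slide":[0,-0.009,0],"roll":0},
  {"grip":1,"slide":[0,-0.012,0],"roll":0},
])

```text
time_s: 13.62
tcp_pos: [0.5154, -0.0492, 0.1357]
eef_rot: [180.0, -0.0, 17.1]
contact_force: [0.7, -1.0, -0.1]
gripper_width: 0.0002
```

Call:
apply_moves([
  {"grip":1,"slide":[0,-0.003,0],"roll":0},
  {"grip":1,"slide":[0,-0.006,0],"roll":0},
  {"grip":1,"slide":[0,-0.009,0],"roll":0},
  {"grip":1,"slide":[0,-0.012,0],"roll":0},
])

```text
time_s: 14.12
tcp_pos: [0.5119, -0.0376, 0.1357]
eef_rot: [-180.0, -0.0, 17.1]
contact_force: [-0.4, 0.1, 0.5]
gripper_width: 0.0005
```

```bash
python3 - <<'E'
from look import *
look("wrist",7);look("top",7,1)
E
```

```text
(no output)
```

View pics/wrist7.png

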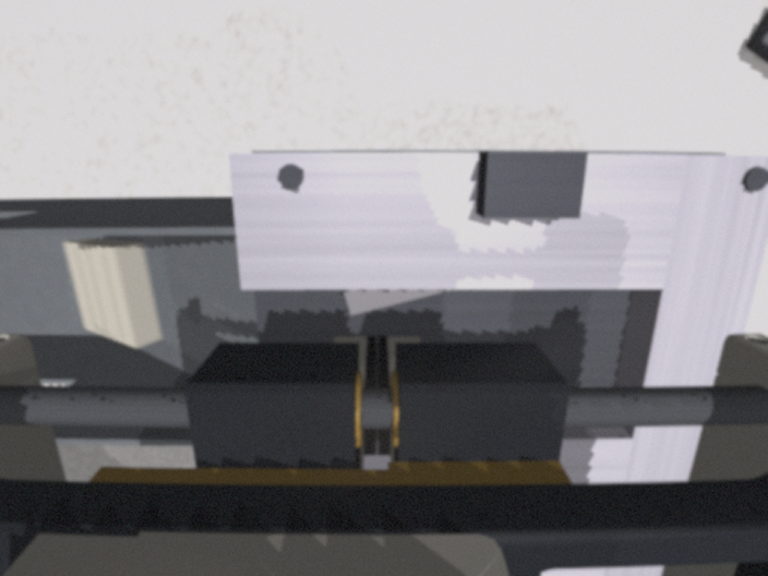

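The offcut has tipped over the lip and is down the chute at (110,290), and the catch has sprung out again. I'll lift clear and check where it settled.

Call:
apply_moves([
  {"grip":1,"slide":[0,0,-0.015],"roll":0},
  {"grip":1,"slide":[0,0,-0.05],"roll":0},
  {"grip":1,"slide":[0,0,-0.1],"roll":0},
  {"grip":1,"slide":[0,0,-0.15],"roll":0},
  {"grip":1,"slide":[0,0,-0.15],"roll":0},
])

```text
time_s: 14.85
tcp_pos: [0.5141, -0.038, 0.2913]
eef_rot: [179.9, -0.5, 17.1]
contact_force: [-0.7, 0.1, -1.0]
gripper_width: 0.0004
```

```bash
python3 - <<'E'
from look import *
from h import *
a=np.radians(107.1);ex=np.array([np.cos(a),np.sin(a)]);ey=np.array([-ex[1],ex[0]]);o=np.array([.4991,.0076])
for n in ["wrist","scene","top"]:
    look(n,8)
    c=get_calibration(n);R=np.array(c["R"]);t=np.array(c["t"])
    for ob in ["offcut","cast_deck"]:
        for b in boxes_of(ob,n)[:2]:
            X=R.T@(np.array(b["position"])-t); print(n,ob,round(b["score"],2),np.round(X,3),"st",np.round([(X[:2]-o)@ex,(X[:2]-o)@ey],3))
        if ob=="offcut":
            mm=cut_out(ob,n)
            if mm:
                W,_=cloud(n+"8.npz"); q=W[mm[0]["mask"]]; q=q[np.isfinite(q).all(1)]
                s=np.c_[(q[:,:2]-o)@ex,(q[:,:2]-o)@ey,q[:,2]]; print(" mask",mm[0]["score"],np.round(np.percentile(s,[3,50,97],axis=0),3).tolist())
print(get_state()["tcp_pos"],get_state()["time_s"])
E
```

```text
wrist offcut 0.59 [0.444 0.19  0.023] st [ 0.19  -0.001]
 mask 0.76 [[0.163, -0.028, 0.008], [0.194, 0.001, 0.021], [0.231, 0.03, 0.023]]
wrist cast_deck 0.75 [ 0.566 -0.418  0.017] st [-0.427  0.062]
scene offcut 0.63 [0.435 0.196 0.022] st [0.199 0.006]
 mask 0.49 [[0.164, -0.025, 0.01], [0.199, 0.01, 0.02], [0.233, 0.03, 0.025]]
scene cast_deck 0.89 [ 0.428 -0.069  0.176] st [-0.052  0.09 ]
scene cast_deck 0.2 [ 0.517 -0.098  0.124] st [-0.106  0.014]
top offcut 0.21 [ 0.449 -0.424  0.03 ] st [-0.398  0.175]
top cast_deck 0.62 [ 0.424 -0.067  0.175] st [-0.049  0.094]
[ 0.51185905 -0.03799351  0.28533317] 15.45
```

View pics/wrist8.png

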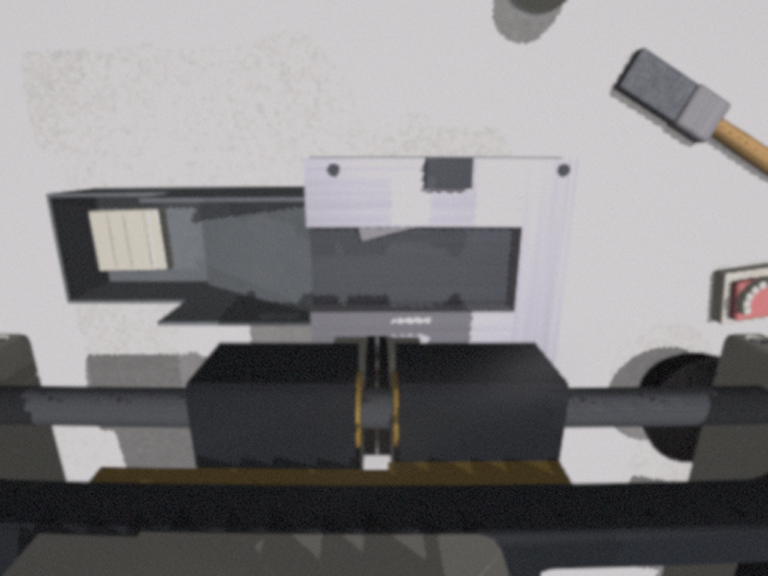

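View pics/scene8.png

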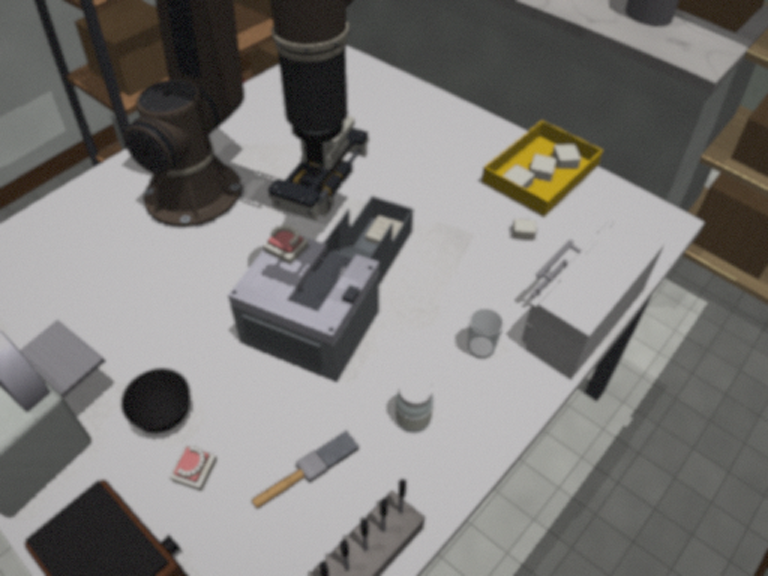

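View pics/top8.png

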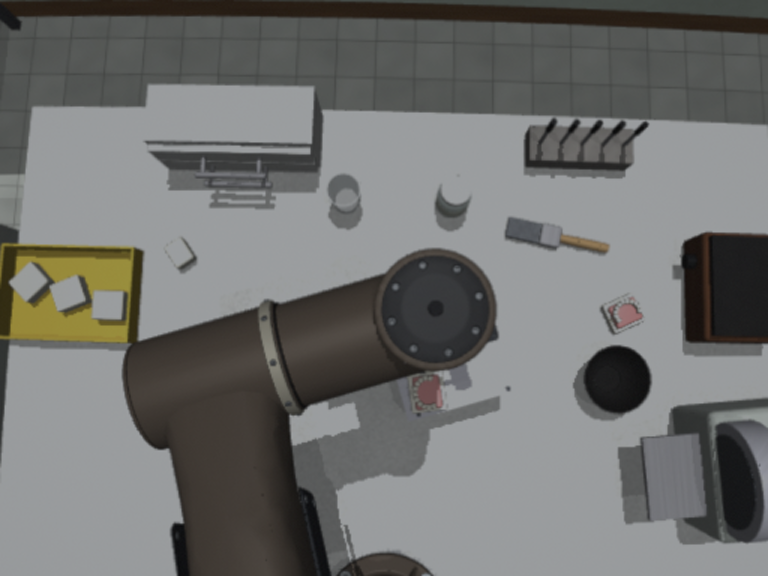

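The offcut lies flat in the pan at (130,240) in the wrist view, and the cast is still at the same spot on the deck. The gripper is clear, so I'll hand in.

```bash
python3 - <<'E'
from plant import *
print(close_job())
E
```

```text
the job is handed in; nothing more can be done
None
```

The offcut is out of the channel and lies flat in the catch pan, and the job was handed in at about 15.5 s of the 54 s allowed.

- **Drawing it forward:** I pressed on its top with the shut fingertips, about 12–15 N at the readings after each step, and drew it about 59 mm forward past the catch. It stayed put when I lifted off.
- **Pushing it over:** I set the fingertips down behind it and pushed it over the lip with about 1 N. It tipped and slid into the pan, and I lifted the gripper clear.
- **Offcut at rest:** The wrist and scene cameras put it at about station x 0.19–0.20 m, y 0 to 6 mm. Its top is about 21–23 mm up, which is right for lying flat on the pan floor.
- **The rest of the bench:** The cast on the deck measured within about 5 mm of its starting position. The other things look unmoved in the pictures; I did not measure them. The final force reading showed no contact.

**Disagreements:** The ledge measured level to within about 0.3 mm, although the task allowed for a slope. In the final top view the arm hid the pan, and the network's low-score (0.21) "offcut" was the cast on the bench. In the wrist view it labelled that same bench cast "cast_deck". I discounted both.

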